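# Push the drilled blank out of the row and seat it in the welding corner

## Robot

A 7-joint arm with a two-finger parallel gripper is mounted at the origin on the work surface. World frame = base frame: x ahead of the robot, y to its left, z up, the work surface at z = 0. Lengths are in m, angles in degrees, forces in N, time in s.
With the tool pointing down it reaches from about 0.425 to 0.875 m from the base axis. Payload 4.7 kg.
Tool frame: the origin (TCP) lies at the very end of the fingers, on their centre line; the grasp point (between the pads) lies 19 mm behind it; z points along the fingers, y is the direction in which the jaws open and shut (so a half turn about z gives the same grasp; the last joint's range is limited). The gripper opens to 87 mm and grips with 3 to 60 N. Pads are 19 mm wide; open, the fingers measure 117 mm over their backs; the gripper's body (75 mm by 190 mm) begins 51 mm behind the grasp point.
Start: joints at [-72.703, 18.392, -4.016, 83.108, 1.295, 78.541, -3.26], TCP at [0.185, 0.623, 0.223] pointing down, gripper open.
Joint ranges: [-163.93, 163.93], [-17.29, 119.83], [-79.2, 71.16], [3.27, 140.29], [-89.18, 269.18], [5.43, 117.66], [-154.24, 154.24]. Speed limits (degrees/s): [147.25, 147.25, 180, 180, 180, 180, 180].

## Interface

Orientations are given as [roll, pitch, yaw] about the fixed x, y, z axes, in that order (R = Rz(yaw) Ry(pitch) Rx(roll)).
In Python, from cell import monitor, read_camera, camera_info, env, look_for gives the robot as it stands.
- The arm moves only by the tool servo_tool, never from a script. Its argument "commands" is one flat list of numbers, 6 for each row, row after row: the shift along the tool's x, y, z in mm, then the turn, a rotation vector about the tool's x, y, z in degrees. A call has 1 to 10 rows; each row shifts and turns the commanded pose from where the row before left it, along the tool's axes as they then stand; what a row does not reach is not made up. A row lasts 1/10 s, in which the tool goes at most 50 mm and 8.59 degrees, less where a joint would pass 70% of its speed; a pose out of reach is approached as far as the arm can. A call is refused whole if a number of a shift passes 50 or a number of a turn 8.59, either way. A call with a gripper value outside its range is refused whole. "jaw" is the finger opening in mm, from 0 to 87, set as the call begins (left out, the last holds). The fingers move at their own pace and stop on an object; "newtons" is the grip in N (left out, the last holds). Time passes only in rows, so rows that do not move let the fingers close. It gives the time, the measured TCP pose, the force and the opening at its end, in the units of the state.
- monitor.get_obs(): the state, without advancing time (a new reading comes with each control period).
- read_camera(name): name is "scene" or "top"; returns (picture, depth): 420x560x3 uint8, red, green, blue; 420x560 float32, m along the optical axis (not along the pixel's ray), 0 where there is no reading.
- camera_info(name): a dict with "camera_matrix" (3x3 intrinsics, pixels), "R" (3x3) and "t" (3): a world point X has camera coordinates R X + t. Camera axes: x right, y down, z forward; pixel columns grow to the right and rows downward; lengths in m; the calibration is good to about 2 mm. A picture is of the moment at which its call begins. camera_info takes no time and is no camera call.
- env.sign_off(): hands the job in, once; it reports no verdict.
Trained networks look in the newest picture that a camera, given by its name, has taken for a name from the list of things; names that differ only in an ending like _2 or _b are one class to them, and where a whole thing is asked for, a point or a joint stands for the part that bears it (a point fixed in the world has none). Each returns a list of dicts, best first, with "conf" (0 to 1); they miss things now and then, are a little off and sometimes report something else, mostly with a low value. They report only what shows in the picture. A call takes as long as a camera call. They do not tell look-alikes from the thing itself.
- look_for(camera, label): "box" ([left, top, width, height] in pixels, round what is visible of it).
The state is a dict: "time_s": time; "qpos": joint angles; "joint_velocities": joint speeds; "effort": joint torques, N m; "tool_pos": TCP position; "tool_rot": TCP orientation; "force": force on the tool from outside, world axes, zero at the start; "wrist_torque": the same for the moment, N m; "grip_width": finger opening in m.
Only numpy, scipy, OpenCV 4.12 (cv2) and the standard library are available. Lean on these libraries where they do the work, as an engineer would, in place of code of your own. Each camera call takes 0.05 s, during which the arm holds its last target.

## Task

Four steel blanks lie in a tight touching row on the copper plate; push the one with the drilled hole straight out of the row, without shifting the other three, until you feel it press squarely against the long end stop, then push it sideways along that stop until you feel it press against the short side stop. At each stop press for a moment with about 8 N and never load a stop with more than 18 N, because only magnets hold them. Keep the blank flat on the plate, leave it home against both stops and let go, and leave everything else where it stands.

Things in the scene. Friction and masses are not known exactly. Their poses are not given: they have to be found in the camera images.
- drilled_center (a point): Centre, half-way up, of the drilled blank: a bare steel bar 80 long (its x) x 36 wide (its y) x 25 high, about 0.56 kg, with one upright 16 mm through hole in the middle of its top. It starts in any of the four places of the row. Sliding friction on the plate is about 1 to 3 N; a pusher that also bears down on it adds to that.
- plain1: A plain steel blank without hole, 80 (x) x 36 (y) x 25 mm, 0.56 kg; origin at the centre of its underside. The four blanks lie side by side along their y, long sides touching (0.2 mm apart), all parallel to the plate, ends level to about 2 mm. Loose; must stay put.
- plain2: Another plain blank of the same size and origin. Loose; must stay put.
- plain3: Another plain blank of the same size and origin. Loose; must stay put.
- plate: Fixed copper plate 300 x 300 x 6 mm, everything above stands on it; origin at the centre of its underside (top 6 mm higher). Its x points from the row to the end stop (away from the robot), its y from the row towards the side stop. The near ends of the blanks lie at x = -95 mm.
- end_stop: Fixed grey steel bar, 25 (x) x 190 (y) x 22 mm high, parallel to the plate's y, beyond the row; origin at the centre of its underside. Its working face is the one towards the row, at x = -12.5 mm of it, so a blank home against it has its centre at x = -52.5 mm. The face is 100 to 120 mm ahead of the row's far ends. Rigid.
- side_stop: Fixed grey steel bar, 60 (x) x 25 (y) x 22 mm high, parallel to the plate's x, to the +y side of the row's path; origin at the centre of its underside. Its working face is at y = -12.5 mm of it, so a blank home against it has its centre at y = -30.5 mm. Rigid.
- spray_can: Bystander: closed aluminium can, 56 mm diameter, 170 mm high, on the table; origin at the centre of its underside.
- hammer: Bystander: hammer lying on the table, roughly 0.3 m long.
- stud_cup: Bystander: open steel cup, 70 mm diameter, 70 mm high, on the table; origin at the centre of its underside.
- drilled: The same drilled blank; origin at the centre of its underside.
Not all that is in view belongs to the job. Leave any blue look-alike of the drilled alone. Leave any red look-alike of the plain1 alone.

How it is judged:
By the outcome, as a careful person would: the job done as asked, in the order asked, and still so for the second after the job is handed in, with the robot touching nothing.
It also fails if it takes over 70 s, if anything falls off the work surface, if the arm or the gripper's body presses on something with over 40 N, if the wrist force passes 120 N, or if a joint passes its speed limit or range.

## Working session

There is one attempt and no reset: what is moved stays moved. The work goes in short steps, Python scripts to look and compute and a tool call to move; the robot and the scene stay as the last step left them, time stands still between calls to the robot, and variables do not carry over. Pictures are saved under pics/ and viewed, and the job is handed in when it is done.

Besides the shell and the picture viewer there is one more tool, called after "Request:" in YAML: its name, and indented under it one key for each argument. servo_tool: Moves the arm, as the interface text tells. Its arguments: {"type":"object","properties":{"commands":{"type":"array","items":{"type":"number"}},"jaw":{"type":"number"},"newtons":{"type":"number"}},"required":["commands"]}

```bash
ls; mkdir -p pics
cat > h.py <<'E'
from cell import monitor, read_camera, camera_info, env, look_for
import numpy as np, cv2
np.set_printoptions(precision=4,suppress=True)
def cam(n):
    c=camera_info(n); return np.array(c["camera_matrix"]),np.array(c["R"]),np.array(c["t"])
def cloud(n,d):
    K,R,t=cam(n); v,u=np.mgrid[0:d.shape[0],0:d.shape[1]]
    X=np.stack([(u-K[0,2])/K[0,0]*d,(v-K[1,2])/K[1,1]*d,d],-1)
    return (X-t)@R
def at_z(n,uv,z):
    K,R,t=cam(n); r=R.T@np.linalg.inv(K)@np.array([uv[0],uv[1],1.]); o=-R.T@t
    return o+r*(z-o[2])/r[2]
E
python3 - <<'E'
from h import *
for n in("scene","top"):
    p,d=read_camera(n); cv2.imwrite(f"pics/{n}0.png",p[...,::-1]); np.save(n+"0.npy",d)
    K,R,t=cam(n); print(n,K[0],-R.T@t)
    for l in ("drilled","plain1","end_stop","side_stop","plate"):
        print(l,[(np.round(b["box"]),round(b["conf"],2)) for b in look_for(n,l)][:6])
o=monitor.get_obs();print(o)
E
```

```text
pics
scene [394.3171   0.     282.2276] [0.9073 0.5697 0.632 ]
drilled [(array([293., 239.,  37.,  24.]), 0.93), (array([384., 231.,  35.,  33.]), 0.56)]
plain1 [(array([287., 230.,  38.,  26.]), 0.98), (array([423., 264.,  41.,  33.]), 0.95), (array([298., 252.,  46.,  28.]), 0.64), (array([153., 166.,  30.,  34.]), 0.16)]
end_stop [(array([230., 234.,  34.,  71.]), 0.8)]
side_stop [(array([274., 292.,  34.,  21.]), 0.96)]
plate [(array([207., 209., 181., 136.]), 0.8)]
top [484.2723   0.     279.6832] [ 0.4239 -0.0477  1.1965]
drilled [(array([184., 277.,  39.,  21.]), 0.93), (array([226., 185.,  19.,  39.]), 0.76)]
plain1 [(array([238., 192.,  17.,  35.]), 0.9), (array([209., 185.,  22.,  36.]), 0.87), (array([137., 275.,  34.,  20.]), 0.79), (array([257., 195.,  20.,  32.]), 0.64)]
end_stop [(array([211., 135.,  78.,  23.]), 0.56)]
side_stop [(array([194., 146.,  11.,  28.]), 0.82)]
plate [(array([170., 117., 138., 136.]), 0.61), (array([211., 134.,  77.,  24.]), 0.33)]
{'time_s': 0.6, 'qpos': array([-72.7022,  18.3899,  -4.0171,  83.106 ,   1.2942,  78.5415,
        -3.2618]), 'joint_velocities': array([-0.022 ,  0.0844, -0.0373,  0.0081, -0.0675,  0.059 ,  0.0017]), 'effort': array([  0.0001, -49.0797,  -0.4027, -31.2609,  -0.0636,   0.0339,
         0.    ]), 'tool_pos': array([0.1845, 0.6233, 0.2226]), 'tool_rot': array([179.9923,   0.0016, 163.51  ]), 'force': array([ 0.3152,  0.0026, -0.2913]), 'wrist_torque': array([0.0366, 0.0067, 0.0095]), 'grip_width': 0.08717231629138054}
```

Run:
```python
import cv2
a=cv2.imread("pics/top0.png"); cv2.imwrite("pics/topz.png",cv2.resize(a[105:305,120:320],None,fx=3,fy=3,interpolation=cv2.INTER_CUBIC))
a=cv2.imread("pics/scene0.png"); cv2.imwrite("pics/scz.png",cv2.resize(a[200:350,200:400],None,fx=4,fy=4,interpolation=cv2.INTER_CUBIC))
```

```text
(no output)
```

View pics/topz.png

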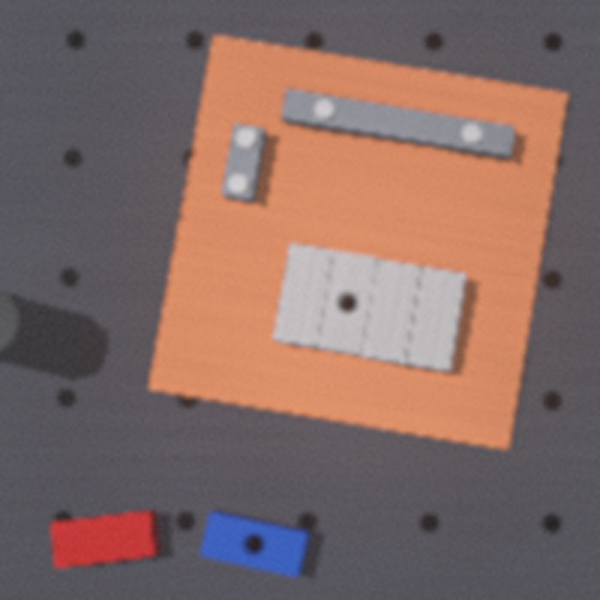

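View pics/scz.png

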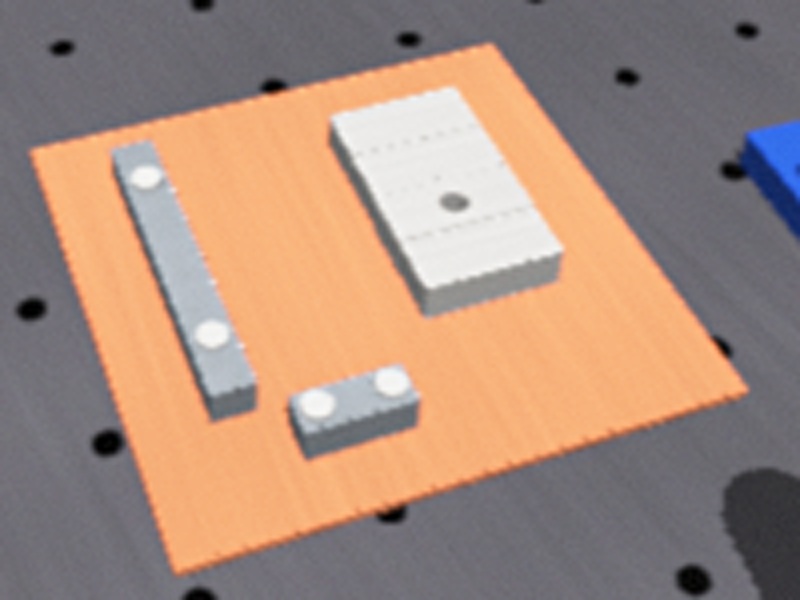

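View pics/top0.png

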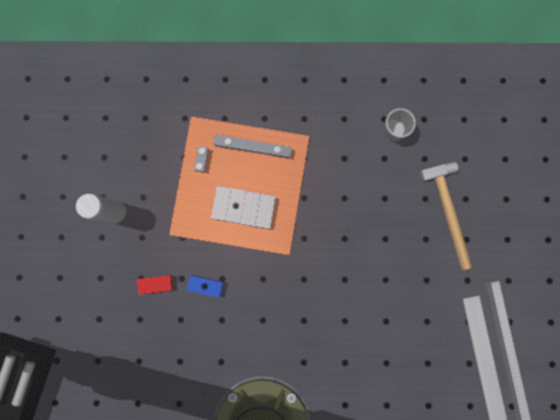

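View pics/scene0.png

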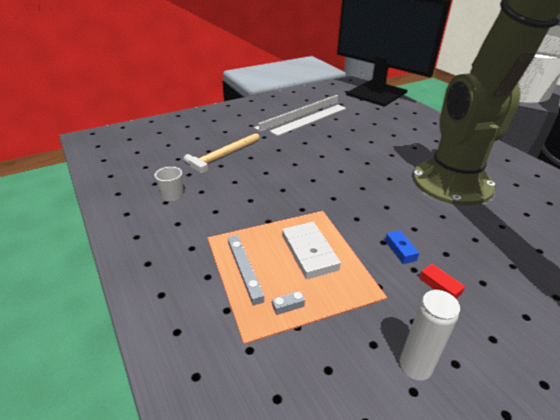

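The drilled blank is second from the +y (left) end, with its hole at about (236,206) in the top view. Both stops are clear of it. Next I'll measure the poses.

```bash
cat > meas.py <<'E'
from h import *
def planar(n,mask,z):
    v,u=np.nonzero(mask); K,R,t=cam(n)
    r=np.stack([(u-K[0,2])/K[0,0],(v-K[1,2])/K[1,1],np.ones(len(u))],-1)@R
    o=-R.T@t
    return (o+r*((z-o[2])/r[:,2])[:,None])[:,:2]
def rect(P):
    c,s,a=cv2.minAreaRect((P*1000).astype(np.float32)); return np.array(c),np.array(s),a
if __name__=="__main__":
  for n in("scene","top"):
    p=cv2.imread(f"pics/{n}0.png"); hsv=cv2.cvtColor(p,cv2.COLOR_BGR2HSV); d=np.load(n+"0.npy"); C=cloud(n,d)
    b={"top":(165,110,320,260),"scene":(200,200,400,350)}[n]
    roi=np.zeros(p.shape[:2],bool); roi[b[1]:b[3],b[0]:b[2]]=1
    m=(hsv[...,0]>5)&(hsv[...,0]<22)&(hsv[...,1]>90)&roi
    print(n,"plate",rect(planar(n,m,0.006)), "zmed",np.median(C[m][:,2]))
    # row & stops by brightness
    w=(hsv[...,1]<40)&(hsv[...,2]>150)&roi
    k,l,st,ce=cv2.connectedComponentsWithStats(w.astype(np.uint8))
    for i in range(1,k):
        if st[i,4]>20:
            mm=l==i; print(" white",st[i],"z",np.median(C[mm][:,2]),rect(planar(n,mm,0.031)))
    mask=cv2.fillConvexPoly(np.zeros(p.shape[:2],np.uint8),cv2.convexHull(np.argwhere(m)[:,::-1].astype(np.int32)),1)>0
    g=(C[...,2]>0.0215)&mask&(d>0)
    k,l,st,ce=cv2.connectedComponentsWithStats(g.astype(np.uint8))
    for i in range(1,k):
        if st[i,4]>40:
            mm=l==i; Q=C[mm]; print(" tall",st[i],"z",np.percentile(Q[:,2],[10,50,90]),rect(Q[:,:2]))
E
python3 meas.py
```

```text
scene plate (array([585.4837,  62.6174]), array([424.74  , 414.9766]), 46.94723892211914) zmed 0.00740893711953495
 white [ 283  222   57   51 1646] z 0.0323598003883936 (array([525.2943,  51.7172]), array([152.4256,  81.074 ]), 79.86344146728516)
 white [228 235  36  64 741] z 0.029662870138820813 (array([676.9822,  29.5709]), array([187.2135,  24.9907]), 81.08329772949219)
 white [273 291  32  17 304] z 0.029991494550812715 (array([644.3748, 155.1497]), array([24.158 , 58.4401]), 80.43767547607422)
 tall [ 283  222   58   54 1802] z [0.0298 0.0322 0.0336] (array([524.5487,  49.411 ]), array([149.6108,  81.4089]), 79.72925567626953)
 tall [228 235  37  67 855] z [0.0277 0.0295 0.0313] (array([675.9937,  28.1844]), array([191.9754,  25.4427]), 80.68862915039062)
 tall [272 291  33  20 395] z [0.0248 0.0293 0.0325] (array([643.2588, 154.6316]), array([26.9458, 60.1443]), 78.80498504638672)
top plate (array([582.7851,  61.9206]), array([304.5138, 303.6483]), 81.01856231689453) zmed 0.006728218803502146
 white [214 135  59  17 440] z 0.029231911173799606 (array([681.0697,  52.1617]), array([140.6635,  21.4434]), 81.2524185180664)
 white [272 145  11   8  66] z 0.0303467966203538 (array([668.2245, -30.9962]), array([17.2681, 24.3563]), 0.2656017541885376)
 white [194 147  12  23 192] z 0.029943651489698988 (array([643.8881, 155.8585]), array([22.0914, 56.385 ]), 81.66574096679688)
 white [ 212  187   63   42 1903] z 0.03170198952503958 (array([524.7399,  50.0404]), array([145.3241,  79.4512]), 80.15851593017578)
 tall [214 134  78  23 815] z [0.0256 0.0289 0.0321] (array([676.5787,  29.9604]), array([189.7223,  26.3171]), 80.94859313964844)
 tall [194 146  14  26 262] z [0.0257 0.0295 0.0332] (array([643.4981, 156.0925]), array([26.2781, 60.3084]), 81.76315307617188)
 tall [ 211  186   64   43 1948] z [0.0288 0.0317 0.0346] (array([525.1947,  51.2332]), array([144.8401,  80.3418]), 80.2202377319336)
```

```bash
cat > rect.py <<'E'
from h import *
C0=np.array([.583,.062]); Y0=np.radians(-9.0)
def warp(n,img,z,s=0.5,h=170):  # image: cols = plate y (increasing), rows = plate x ; s mm/px
    K,R,t=cam(n); N=int(2*h/s)
    g=(np.arange(N)*s-h)/1000
    px,py=np.meshgrid(g,g,indexing='ij')
    X=C0[0]+px*np.cos(Y0)-py*np.sin(Y0); Y=C0[1]+px*np.sin(Y0)+py*np.cos(Y0)
    P=np.stack([X,Y,np.full_like(X,z)],-1)@R.T+t
    u=P[...,0]/P[...,2]*K[0,0]+K[0,2]; v=P[...,1]/P[...,2]*K[1,1]+K[1,2]
    return cv2.remap(img,u.astype(np.float32),v.astype(np.float32),cv2.INTER_CUBIC)
def edge(ch,axis,along,lo,hi,s=0.5,h=170):
    # axis 'x': find edge position in px for each py in along ; 'y' vice versa
    pts=[]
    for a in np.arange(along[0],along[1],1.0):
        i=int((a+h)/s); prof=(ch[:,i] if axis=='x' else ch[i,:]).astype(float)
        prof=cv2.GaussianBlur(prof.reshape(-1,1),(1,9),2).ravel()
        g=np.abs(np.gradient(prof)); k0,k1=int((lo+h)/s),int((hi+h)/s); w=g[k0:k1]
        j=w.argmax(); a0,a1=max(j-5,0),min(j+6,len(w)); ww=w[a0:a1]
        pts.append((a,(k0+(np.arange(a0,a1)*ww).sum()/ww.sum())*s-h))
    pts=np.array(pts); m=np.ones(len(pts),bool)
    for _ in range(4):
        c=np.polyfit(pts[m,0],pts[m,1],1); r=pts[:,1]-np.polyval(c,pts[:,0]); m=np.abs(r)<max(2*np.median(np.abs(r[m])),.3)
    mid=np.mean(along); return np.polyval(c,mid),np.degrees(np.arctan(c[0])),r[m].std(),m.sum()
E
python3 - <<'E'
from rect import *
for n in("top","scene"):
    p=cv2.imread(f"pics/{n}0.png"); f=lambda z:warp(n,p,z)
    W=f(.006); cv2.imwrite(f"pics/w_{n}.png",cv2.resize(f(.031),(600,600)))
    sat=(W[...,2].astype(float)-W[...,0])
    print(n,"plate")
    for nm,a in dict(x0=('x',(-140,140),-160,-140),x1=('x',(-140,140),140,160),y0=('y',(-140,140),-160,-140),y1=('y',(-140,140),140,160)).items(): print(nm,np.round(edge(sat,*a),2))
    W=f(.031); sat=(W[...,2].astype(float)-W[...,0])
    for nm,a in dict(rx0=('x',(-85,45),-108,-85),rx1=('x',(-85,45),-25,-5),ry0=('y',(-90,-20),-105,-82),ry1=('y',(-90,-20),40,62),
       dx0=('x',(-17,12),-108,-85),dx1=('x',(-17,12),-25,-5)).items(): print(nm,np.round(edge(sat,*a),2))
    W=f(.028); sat=(W[...,2].astype(float)-W[...,0])
    for nm,a in dict(ex0=('x',(-105,70),75,95),ex1=('x',(-105,70),100,120),ey0=('y',(89,106),-125,-100),ey1=('y',(89,106),65,90),sx0=('x',(94,110),5,25),sx1=('x',(94,110),65,85),sy0=('y',(20,70),80,98),sy1=('y',(20,70),105,125)).items(): print(nm,np.round(edge(sat,*a),2))
    # hole
    W=f(.031); g=W.sum(2).astype(float); i0=int((-75+170)*2);i1=int((-35+170)*2);j0=int((-17+170)*2);j1=int((14+170)*2)
    s=g[i0:i1,j0:j1]; d=np.clip(np.median(s)-60-s,0,None); yy,xx=np.mgrid[i0:i1,j0:j1]; print("hole",(d*yy).sum()/d.sum()/2-170,(d*xx).sum()/d.sum()/2-170)
    print("can",[b["box"] for b in look_for(n,"spray_can")][:1])
E
```

```text
top plate
x0 [-151.01    0.19    0.17  211.  ]
x1 [150.17   0.2    0.15 221.  ]
y0 [-150.82   -0.26    0.17  196.  ]
y1 [150.66  -0.17   0.15 195.  ]
rx0 [-96.93   1.16   0.2   91.  ]
rx1 [-14.89   0.87   0.15  91.  ]
ry0 [-94.    -0.01   0.06  48.  ]
ry1 [52.79 -0.43  0.13 60.  ]
dx0 [-96.13   0.63   0.2   26.  ]
dx1 [-14.43  -0.33   0.12  26.  ]
ex0 [ 81.66   0.19   0.31 160.  ]
ex1 [110.21   0.27   0.12 163.  ]
ey0 [-113.     -0.16    0.03    9.  ]
ey1 [77.7  -0.03  0.18 17.  ]
sx0 [13.1   1.69  0.13 16.  ]
sx1 [75.5  -0.08  0.04 16.  ]
sy0 [86.73  0.03  0.23 48.  ]
sy1 [115.    -0.02   0.05  44.  ]
hole -55.06597579263068 -1.9916827335047174
can [[77.9, 193.3, 49.2, 29.1]]
scene plate
x0 [-152.34    0.34    0.13  239.  ]
x1 [150.31   0.19   0.13 259.  ]
y0 [-155.37   -0.29    0.16  205.  ]
y1 [149.31  -0.25   0.14 244.  ]
rx0 [-96.52   1.03   0.13 104.  ]
rx1 [-7.91  1.13  0.15 83.  ]
ry0 [-96.23  -0.19   0.22  66.  ]
ry1 [60.55  0.2   0.21 48.  ]
dx0 [-96.33   0.37   0.18  27.  ]
dx1 [-7.59  3.44  0.16 27.  ]
ex0 [ 85.14   0.23   0.15 142.  ]
ex1 [112.73   0.36   0.14 154.  ]
ey0 [-115.48    0.55    0.08   17.  ]
ey1 [88.31  1.08  0.11 15.  ]
sx0 [14.94  0.29  0.07 14.  ]
sx1 [78.34  9.18  0.13 12.  ]
sy0 [86.64 -0.1   0.21 43.  ]
sy1 [123.72  -0.01   0.05  46.  ]
hole -55.85212725839075 -4.65294662141315
can [[400.8, 292.7, 57.7, 90.2]]
```

View pics/w_top.png

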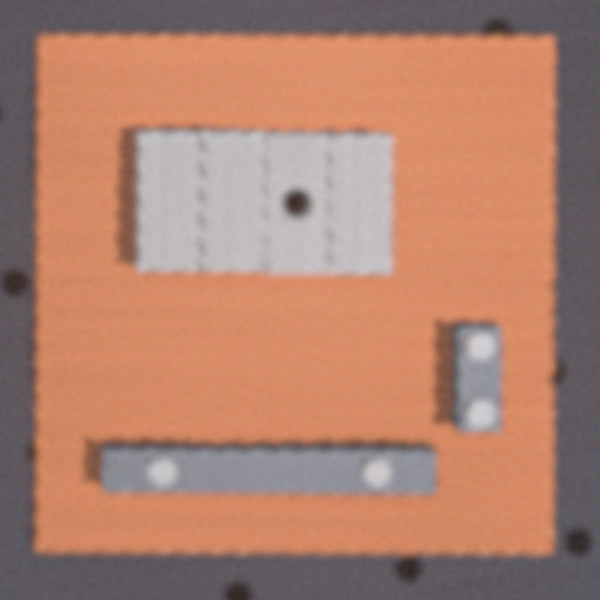

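View pics/w_scene.png

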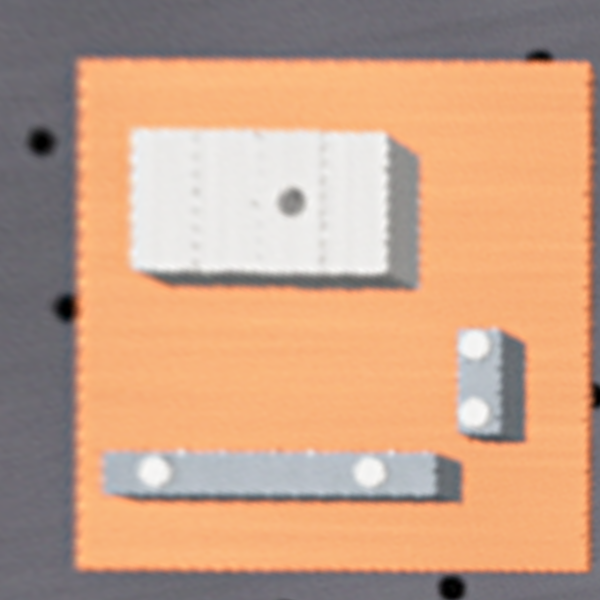

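Run:
```python
from rect import *
print(at_z("top",(89,206),.17)); K,R,t=cam("top"); print(R)
y=np.radians(-9.23)
def p2w(px,py): return C0+np.array([px*np.cos(y)-py*np.sin(y),px*np.sin(y)+py*np.cos(y)])/1000
def w2p(w): d=(np.array(w)-C0)*1000; return d[0]*np.cos(y)+d[1]*np.sin(y),-d[0]*np.sin(y)+d[1]*np.cos(y)
print(w2p((.1845,.6233)),p2w(-135,-3),w2p(at_z("top",(89,206),.17)[:2]))
for q in [(-340,300),(-240,150)]: print(p2w(*q),np.linalg.norm(p2w(*q)))
```

```text
[0.513  0.3674 0.17  ]
[[ 0.0061 -1.     -0.0074]
 [-0.9975 -0.0056 -0.071 ]
 [ 0.071   0.0078 -0.9974]]
(np.float64(-483.3718015722477), np.float64(490.113906602128)) [0.4493 0.0807] (np.float64(-118.07186940269368), np.float64(290.2566845231854))
[0.2955 0.4127] 0.5075567963278167
[0.3702 0.2486] 0.4458727256001955
```

Request:
servo_tool:
  commands: [0,0,-20,0,0,-7.27,0,0,-20,0,0,0]
  jaw: 0
  newtons: 40

```text
time_s: 0.9
tool_pos: [0.1844, 0.6228, 0.2623]
tool_rot: [-179.9, -0.0, 170.9]
force: [0.2, 1.0, 0.2]
grip_width: 0.0779
```

Request:
servo_tool:
  commands: [-15,-16,0,0,0,0,-30,-32,0,0,0,0,-30,-32,0,0,0,0,-30,-32,0,0,0,0,-30,-32,0,0,0,0,-30,-32,0,0,0,0,-20,-30,0,0,0,0,-20,-30,0,0,0,0,-15,-30,0,0,0,0,-15,-30,0,0,0,0]

```text
time_s: 1.9
tool_pos: [0.3695, 0.292, 0.2628]
tool_rot: [180.0, 0.0, 170.8]
force: [0.4, 0.5, -0.1]
grip_width: 0.0029
```

Request:
servo_tool:
  commands: [-20,-34,0,0,0,0,-20,-34,0,0,0,0,-20,-34,0,0,0,0,-20,-34,0,0,0,0,-20,-34,0,0,0,0,-10,-30,0,0,0,0,0,0,0,0,0,0,0,0,0,0,0,0,0,0,0,0,0,0]

```text
time_s: 2.8
tool_pos: [0.4453, 0.0796, 0.2626]
tool_rot: [180.0, -0.0, 170.9]
force: [-0.0, 0.6, -0.5]
grip_width: 0.0005
```

Request:
servo_tool:
  commands: [0,0,30,0,0,0,0,0,40,0,0,0,0,0,40,0,0,0,0,0,40,0,0,0,0,0,30,0,0,0,0,0,20,0,0,0,0,0,0,0,0,0,0,0,0,0,0,0]

```text
time_s: 3.6
tool_pos: [0.4456, 0.0794, 0.0629]
tool_rot: [-180.0, -0.0, 170.9]
force: [1.4, -0.4, 1.1]
grip_width: 0.0001
```

Run:
```python
from rect import *
o=monitor.get_obs(); print(o['tool_pos'],o['force'],o['qpos'])
for n in("scene","top"):
    p,d=read_camera(n); p=np.ascontiguousarray(p[...,::-1]); cv2.imwrite(f"pics/{n}1.png",p)
    K,R,t=cam(n); c=R@o['tool_pos']+t; print(n,"tcp px",(K@c)[:2]/c[2])
    if n=="scene": cv2.imwrite("pics/s1z.png",cv2.resize(p[190:310,220:380],None,fx=5,fy=5,interpolation=cv2.INTER_CUBIC))
    else: cv2.imwrite("pics/t1z.png",cv2.resize(p[140:260,180:320],None,fx=5,fy=5,interpolation=cv2.INTER_CUBIC))
```

```text
[0.4456 0.0794 0.0629] [ 1.4385 -0.4091  1.0632] [-39.14     2.5962  26.3654 121.4858  -1.3766  56.2078  68.8533]
scene tcp px [348.3163 230.691 ]
top tcp px [229.0526 239.4183]
```

View pics/s1z.png

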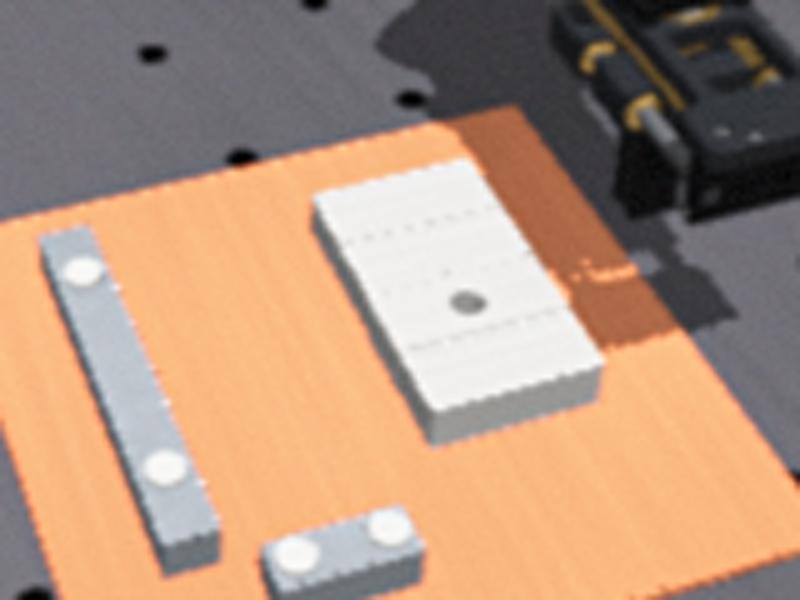

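View pics/t1z.png

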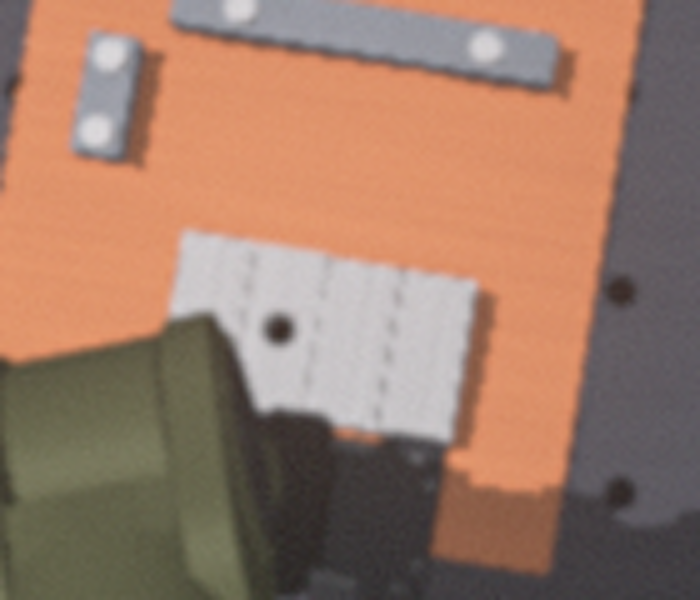

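Run:
```python
from rect import *
p,d=read_camera("scene"); p=p[...,::-1]; o=monitor.get_obs(); T=o['tool_pos']
cv2.imwrite("pics/f.png",cv2.resize(np.clip(p[200:245,320:385].astype(float)*2.2,0,255).astype(np.uint8),None,fx=12,fy=12,interpolation=cv2.INTER_CUBIC))
C=cloud("scene",d); y=np.radians(-9.23); D=(C-T)*1000
px=D[...,0]*np.cos(y)+D[...,1]*np.sin(y); py=-D[...,0]*np.sin(y)+D[...,1]*np.cos(y)
m=(np.abs(px)<25)&(np.abs(py)<40)&(D[...,2]>-8)&(D[...,2]<45)&(d>0)
for r in range(205,240):
    cs=np.nonzero(m[r])[0]
    if len(cs): print(r,cs.min(),cs.max(),"px",np.round(px[r,cs][::2]),"py",np.round(py[r,cs][::2]),"z",np.round(np.median(D[r,cs,2]),0))
```

```text
216 343 346 px [11.] py [-10.] z 40.0
217 343 347 px [11. 10.  9.] py [-11.  -4.   3.] z 38.0
218 343 347 px [10.  9. 11.] py [-11.  -4.   6.] z 35.0
219 343 357 px [ 9. 11. 10.  5.] py [-11.  -2.   6.  13.] z 37.0
220 343 352 px [10.  9. 12. 11.  6.] py [-9. -4.  8. 15. 15.] z 39.0
221 343 353 px [10.  9. 10. 10.  3.] py [-10.  -3.   6.  13.  14.] z 35.0
222 343 354 px [12. 10. 10.  9.  3. -2.] py [-6. -1.  7. 12. 11. 11.] z 33.0
223 343 354 px [11. 10. 12.  7.  3. -3.] py [-7. -0. 10. 11. 11. 11.] z 29.0
224 343 355 px [10.  9. 10.  8.  2. -3. -9.] py [-7. -1.  8. 12. 11. 11. 10.] z 26.0
225 343 355 px [11. 10. 11.  6.  1. -4. -9.] py [-5.  1.  9. 11. 10. 10. 10.] z 22.0
226 343 355 px [ 11.   9.  12.   6.  -0.  -3. -10.] py [-5. -0. 12. 10.  9. 11.  9.] z 21.0
227 342 355 px [11.  9. 10.  7.  2. -4. -8.] py [-8. -4.  5.  9.  9.  7.  9.] z 16.0
228 342 355 px [10.  9. 11.  6.  2. -3. -8.] py [-9. -4.  9.  9. 10. 10.  9.] z 14.0
229 342 355 px [11.  8. 11.  8.  2. -3. -8.] py [-7. -4.  8. 11.  9. 10. 10.] z 11.0
230 344 354 px [10. 11.  6.  2. -5. -9.] py [-0.  8.  9. 11.  7.  9.] z 8.0
231 345 354 px [10.  9.  3. -2. -8.] py [ 4. 10.  8.  9.  8.] z 6.0
232 345 351 px [10.  6.  3. -2.] py [5. 7. 9. 9.] z 4.0
233 345 347 px [11.  6.] py [6. 8.] z 1.0
```

View pics/f.png

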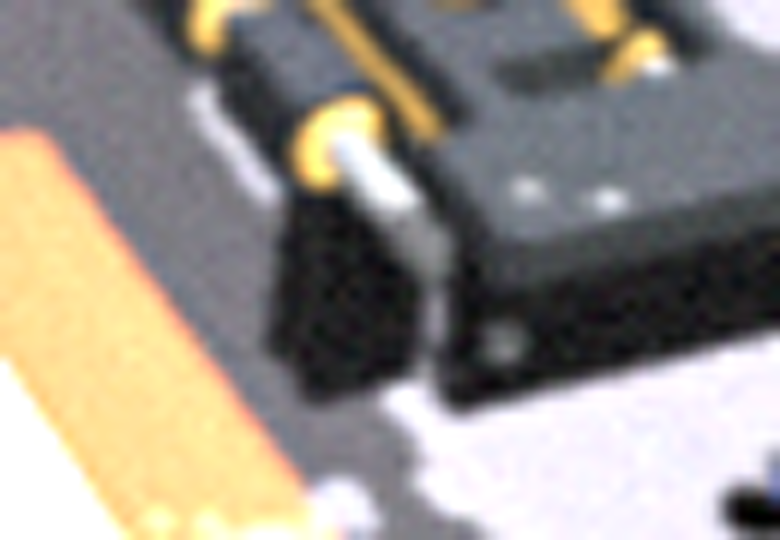

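Request:
servo_tool:
  commands: [0,0.7,20,0,0,0,0,0,20,0,0,0,0,0,12,0,0,0,0,0,0,0,0,0,0,0,0,0,0,0]

```text
time_s: 4.25
tool_pos: [0.4463, 0.0793, 0.0112]
tool_rot: [180.0, 0.0, 170.8]
force: [0.0, 0.4, -0.1]
grip_width: 0.0006
```

```bash
cat > st.py <<'E'
from rect import *
y=np.radians(-9.23)
def st():
    o=monitor.get_obs(); d=(o['tool_pos'][:2]-C0)*1000; f=o['force']; c,s=np.cos(y),np.sin(y)
    print("t",o['time_s'],"px %.2f py %.2f z %.2f"%(d[0]*c+d[1]*s,-d[0]*s+d[1]*c,o['tool_pos'][2]*1000),"rot",np.round(o['tool_rot'],2),"Fx %.2f Fy %.2f Fz %.2f"%(f[0]*c+f[1]*s,-f[0]*s+f[1]*c,f[2]))
if __name__=="__main__": st()
E
python3 st.py
```

```text
t 4.25 px -137.73 py -4.90 z 11.22 rot [179.98   0.04 170.78] Fx -0.03 Fy 0.42 Fz -0.05
```

Request:
servo_tool:
  commands: [-10,0.5,0,0,0,0,-10,0,0,0,0,0,-6,0,0,0,0,0,0,0,0,0,0,0,0,0,0,0,0,0]

```text
time_s: 4.75
tool_pos: [0.4715, 0.0753, 0.0105]
tool_rot: [-180.0, -0.0, 170.8]
force: [0.1, 0.0, -0.8]
grip_width: 0.0005
```

```bash
python3 st.py
python3 - <<'E'
from rect import *
p,d=read_camera("scene"); p=p[...,::-1]
cv2.imwrite("pics/f2.png",cv2.resize(np.clip(p[205:260,285:365].astype(float)*1.3,0,255).astype(np.uint8),None,fx=10,fy=10,interpolation=cv2.INTER_CUBIC))
E
```

```text
t 4.75 px -112.16 py -4.79 z 10.49 rot [-179.98   -0.02  170.76] Fx 0.10 Fy 0.06 Fz -0.78
```

View pics/f2.png

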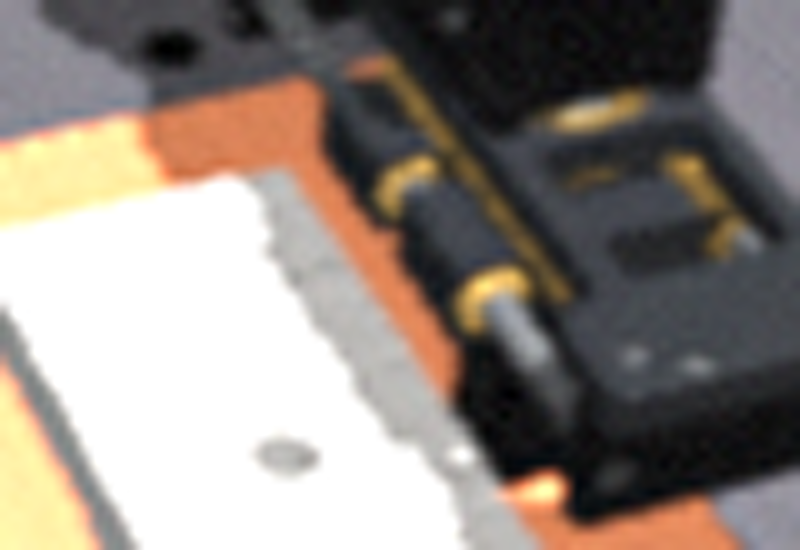

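Request:
servo_tool:
  commands: [-1,0,0,0,0,0,-1,0,0,0,0,0,-1,0,0,0,0,0,-1,0,0,0,0,0,-1,0,0,0,0,0,-1,0,0,0,0,0,-1,0,0,0,0,0,-1,0,0,0,0,0]

```text
time_s: 5.6
tool_pos: [0.4788, 0.0742, 0.0104]
tool_rot: [-180.0, -0.1, 170.8]
force: [-2.7, -0.0, 1.0]
grip_width: 0.0003
```

```bash
python3 st.py
```

```text
t 5.6 px -104.86 py -4.64 z 10.36 rot [-179.99   -0.07  170.79] Fx -2.71 Fy -0.45 Fz 1.04
```

Request:
servo_tool:
  commands: [-1,0,0,0,0,0,-1,0,0,0,0,0,-1,0,0,0,0,0,-1,0,0,0,0,0]

```text
time_s: 6.0
tool_pos: [0.4833, 0.0734, 0.0104]
tool_rot: [-180.0, -0.0, 170.8]
force: [-1.7, 0.5, -1.2]
grip_width: 0.0006
```

```bash
python3 st.py
```

```text
t 6.0 px -100.28 py -4.72 z 10.43 rot [-179.99   -0.01  170.78] Fx -1.71 Fy 0.23 Fz -1.16
```

Request:
servo_tool:
  commands: [-2,0,0,0,0,0,-2,0,0,0,0,0,-2,0,0,0,0,0,-3,0,0,0,0,0,-3,0,0,0,0,0,-3,0,0,0,0,0,-2,0,0,0,0,0,-1,0,0,0,0,0,0,0,0,0,0,0]

```text
time_s: 6.9
tool_pos: [0.5015, 0.0706, 0.0107]
tool_rot: [180.0, 0.0, 170.8]
force: [0.0, 0.7, -0.3]
grip_width: 0.0005
```

```bash
python3 st.py
cat > snap.py <<'E'
from rect import *
import sys
k=sys.argv[1]
a=[]
for n in("scene","top"):
    p,d=read_camera(n); p=np.ascontiguousarray(p[...,::-1]); cv2.imwrite(f"pics/{n}_{k}.png",p)
    b=(200,200,400,350) if n=="scene" else (165,110,315,260)
    a.append(cv2.resize(p[b[1]:b[3],b[0]:b[2]],(400,300 if n=="scene" else 400),interpolation=cv2.INTER_CUBIC))
a[0]=cv2.copyMakeBorder(a[0],0,100,0,0,cv2.BORDER_CONSTANT); cv2.imwrite(f"pics/both_{k}.png",np.hstack(a))
E
python3 snap.py a
```

```text
t 6.9 px -81.81 py -4.61 z 10.66 rot [179.99   0.04 170.78] Fx -0.07 Fy 0.67 Fz -0.32
```

View pics/both_a.png

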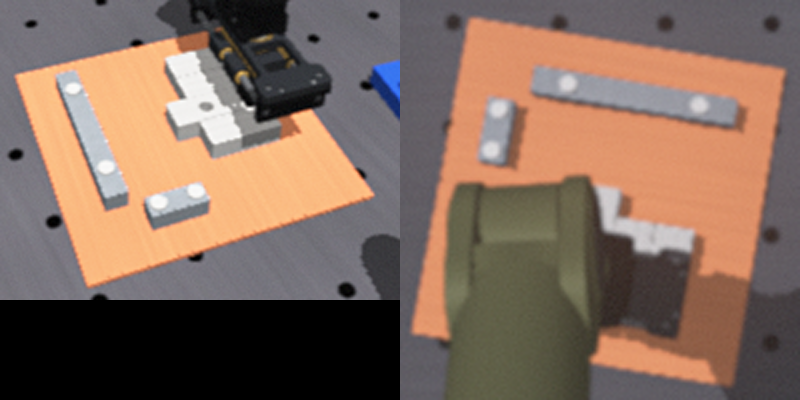

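The drilled blank is sliding out alone and the neighbours look undisturbed, so I'll keep pushing.

Request:
servo_tool:
  commands: [-3,0,0,0,0,0,-5,0,0,0,0,0,-5,0,0,0,0,0,-5,0,0,0,0,0,-5,0,0,0,0,0,-5,0,0,0,0,0,-5,0,0,0,0,0,-5,0,0,0,0,0,-5,0,0,0,0,0,-5,0,0,0,0,0]

```text
time_s: 8.0
tool_pos: [0.5489, 0.0629, 0.0106]
tool_rot: [180.0, 0.0, 170.8]
force: [-1.5, -0.5, 1.2]
grip_width: 0.0005
```

```bash
python3 st.py
```

```text
t 8.0 px -33.83 py -4.59 z 10.57 rot [180.     0.   170.78] Fx -1.36 Fy -0.72 Fz 1.17
```

Request:
servo_tool:
  commands: [-4,0,0,0,0,0,-4,0,0,0,0,0,-3,0,0,0,0,0,-2,0,0,0,0,0,-1,0,0,0,0,0,-1,0,0,0,0,0]

```text
time_s: 8.6
tool_pos: [0.5632, 0.0605, 0.0106]
tool_rot: [180.0, -0.0, 170.8]
force: [-2.7, 0.0, 0.8]
grip_width: 0.0006
```

```bash
python3 st.py;python3 snap.py b
```

```text
t 8.6 px -19.31 py -4.61 z 10.56 rot [180.    -0.01 170.78] Fx -2.71 Fy -0.43 Fz 0.80
```

View pics/both_b.png

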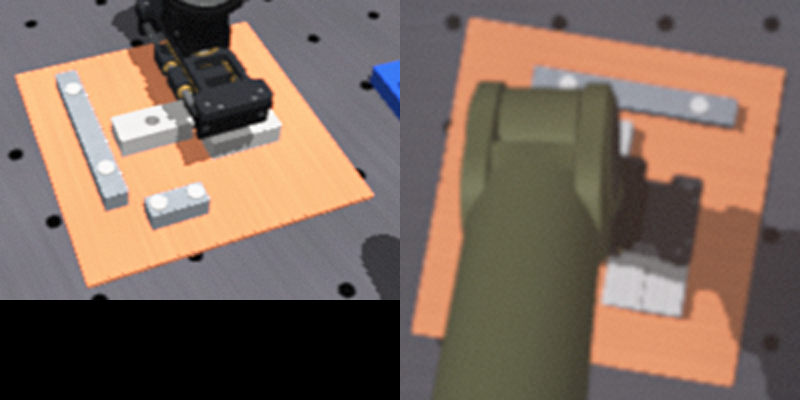

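Request:
servo_tool:
  commands: [-1,0,0,0,0,0,-1,0,0,0,0,0,-1,0,0,0,0,0,-1,0,0,0,0,0,-1,0,0,0,0,0,-1,0,0,0,0,0,-1,0,0,0,0,0,-1,0,0,0,0,0,-1,0,0,0,0,0]

```text
time_s: 9.6
tool_pos: [0.5722, 0.0591, 0.0105]
tool_rot: [180.0, 0.0, 170.8]
force: [-1.9, 0.5, -0.2]
grip_width: 0.0003
```

```bash
python3 st.py
```

```text
t 9.6 px -10.16 py -4.62 z 10.55 rot [180.     0.   170.78] Fx -1.96 Fy 0.22 Fz -0.24
```

Request:
servo_tool:
  commands: [-0.5,0,0,0,0,0,-0.5,0,0,0,0,0,-0.5,0,0,0,0,0]

```text
time_s: 9.9
tool_pos: [0.5736, 0.0589, 0.0105]
tool_rot: [180.0, -0.0, 170.8]
force: [-2.4, 0.4, 0.0]
grip_width: 0.0006
```

```bash
python3 st.py
```

```text
t 9.9 px -8.74 py -4.60 z 10.54 rot [180.    -0.   170.78] Fx -2.49 Fy 0.05 Fz 0.02
```

Request:
servo_tool:
  commands: [-0.5,0,0,0,0,0,-0.5,0,0,0,0,0]

```text
time_s: 10.1
tool_pos: [0.5746, 0.0587, 0.0106]
tool_rot: [180.0, 0.0, 170.8]
force: [-2.1, 0.5, 0.2]
grip_width: 0.0006
```

```bash
python3 st.py
```

```text
t 10.1 px -7.73 py -4.60 z 10.55 rot [180.     0.   170.78] Fx -2.19 Fy 0.19 Fz 0.19
```

Request:
servo_tool:
  commands: [-0.5,0,0,0,0,0,-0.5,0,0,0,0,0]

```text
time_s: 10.3
tool_pos: [0.5756, 0.0585, 0.0106]
tool_rot: [180.0, 0.0, 170.8]
force: [-1.5, -0.4, 0.2]
grip_width: 0.0001
```

Request:
servo_tool:
  commands: [-0.5,0,0,0,0,0,-0.5,0,0,0,0,0]

```text
time_s: 10.5
tool_pos: [0.576, 0.0585, 0.0105]
tool_rot: [-180.0, -0.1, 170.8]
force: [-5.1, 0.6, 2.6]
grip_width: 0.0001
```

Request:
servo_tool:
  commands: [-0.5,0,0,0,0,0]

```text
time_s: 10.6
tool_pos: [0.576, 0.0585, 0.0104]
tool_rot: [-180.0, -0.1, 170.8]
force: [-6.0, 0.7, 2.5]
grip_width: 0.0005
```

Request:
servo_tool:
  commands: [-0.4,0,0,0,0,0]

```text
time_s: 10.7
tool_pos: [0.576, 0.0585, 0.0103]
tool_rot: [-180.0, -0.2, 170.8]
force: [-6.4, 0.9, 3.3]
grip_width: 0.0003
```

Request:
servo_tool:
  commands: [-0.6,0,0,0,0,0]

```text
time_s: 10.8
tool_pos: [0.576, 0.0585, 0.0102]
tool_rot: [-180.0, -0.3, 170.8]
force: [-7.6, 1.0, 4.2]
grip_width: 0.0004
```

Request:
servo_tool:
  commands: [-0.6,0,0,0,0,0]

```text
time_s: 10.9
tool_pos: [0.576, 0.0585, 0.01]
tool_rot: [-180.0, -0.3, 170.8]
force: [-9.1, 1.0, 4.6]
grip_width: 0.0004
```

Request:
servo_tool:
  commands: [0,0,0,0,0,0]

```text
time_s: 11.0
tool_pos: [0.576, 0.0585, 0.0099]
tool_rot: [-180.0, -0.3, 170.8]
force: [-8.0, 0.9, 4.4]
grip_width: 0.0004
```

Request:
servo_tool:
  commands: [-0.6,0,0,0,0,0,-0.3,0,0,0,0,0]

```text
time_s: 11.2
tool_pos: [0.576, 0.0585, 0.0098]
tool_rot: [-180.0, -0.4, 170.8]
force: [-11.5, 1.7, 6.0]
grip_width: 0.0001
```

Request:
servo_tool:
  commands: [0,0,0,0,0,0,0,0,0,0,0,0,0,0,0,0,0,0]

```text
time_s: 11.5
tool_pos: [0.576, 0.0585, 0.0098]
tool_rot: [-180.0, -0.4, 170.8]
force: [-10.8, 1.3, 5.3]
grip_width: 0.0005
```

```bash
python3 st.py;python3 snap.py c
```

```text
t 11.5 px -6.36 py -4.54 z 9.78 rot [-179.98   -0.43  170.81] Fx -10.84 Fy -0.41 Fz 5.33
```

View pics/both_c.png

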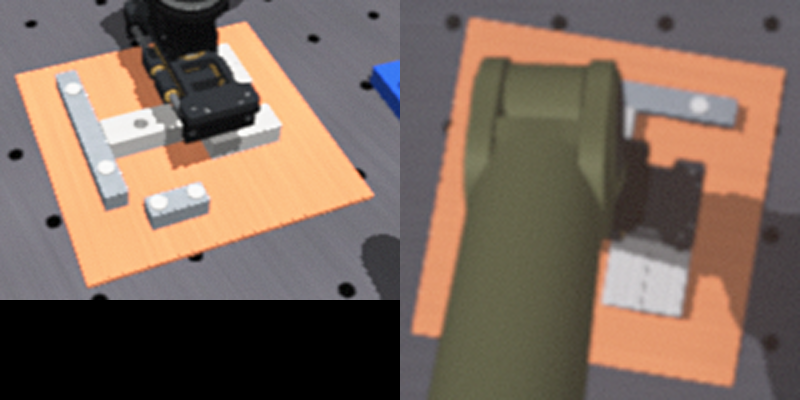

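Request:
servo_tool:
  commands: [2,0,0,0,0,0,2,0,0,0,0,0,4,0,0,0,0,0,4,0,0,0,0,0,4,0,0,0,0,0]

```text
time_s: 12.1
tool_pos: [0.5642, 0.0604, 0.0109]
tool_rot: [180.0, 0.1, 170.8]
force: [0.6, 0.3, -0.5]
grip_width: 0.0007
```

Request:
servo_tool:
  commands: [0,0,-25,0,0,0,0,0,-25,0,0,0,-16,-13,0,0,0,0,-16,-13,0,0,0,0,-16,-13,0,0,0,0,-14,-13,0,0,0,0,0,0,0,0,0,0]

```text
time_s: 12.8
tool_pos: [0.6179, -0.0041, 0.061]
tool_rot: [-179.9, 0.1, 170.6]
force: [0.5, 0.4, 0.4]
grip_width: 0.0005
```

```bash
python3 st.py;python3 snap.py d
```

```text
t 12.8 px 45.06 py -59.64 z 60.98 rot [-179.9     0.14  170.56] Fx 0.40 Fy 0.51 Fz 0.37
```

View pics/both_d.png

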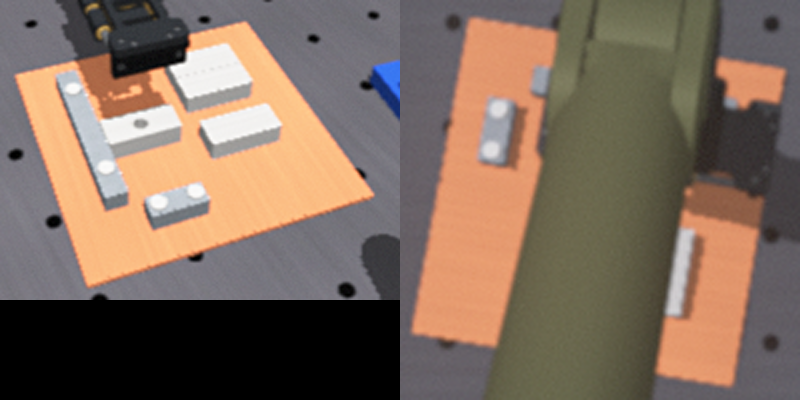

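Request:
servo_tool:
  commands: [0,0,0,0,0,8.2,0,0,0,0,0,8.2,0,0,0,0,0,8.2,0,0,0,0,0,8.2,0,0,0,0,0,8.2,0,0,0,0,0,8.2,0,0,0,0,0,8.2,0,0,0,0,0,8.2,0,0,0,0,0,8.2,0,0,0,0,0,8.2]

```text
time_s: 13.9
tool_pos: [0.6158, 0.0012, 0.0604]
tool_rot: [-180.0, -0.1, 88.5]
force: [0.3, 0.6, 0.8]
grip_width: 0.0007
```

Request:
servo_tool:
  commands: [0,0,0,0,0,8,0,0,0,0,0,0,0,0,0,0,0,0]

```text
time_s: 14.2
tool_pos: [0.6161, 0.0005, 0.0604]
tool_rot: [-180.0, -0.0, 81.1]
force: [-0.4, 0.2, 0.4]
grip_width: 0.0008
```

```bash
python3 st.py;python3 snap.py e
python3 - <<'E'
from rect import *
import rect
rect.Y0=np.radians(-9.23)
p=cv2.imread("pics/scene_e.png"); W=rect.warp("scene",p,.031); cv2.imwrite("pics/we.png",cv2.resize(W[200:580,100:620],None,fx=1.5,fy=1.5))
E
```

```text
t 14.2 px 42.54 py -55.35 z 60.38 rot [-179.96   -0.04   81.05] Fx -0.43 Fy 0.17 Fz 0.42
```

View pics/we.png

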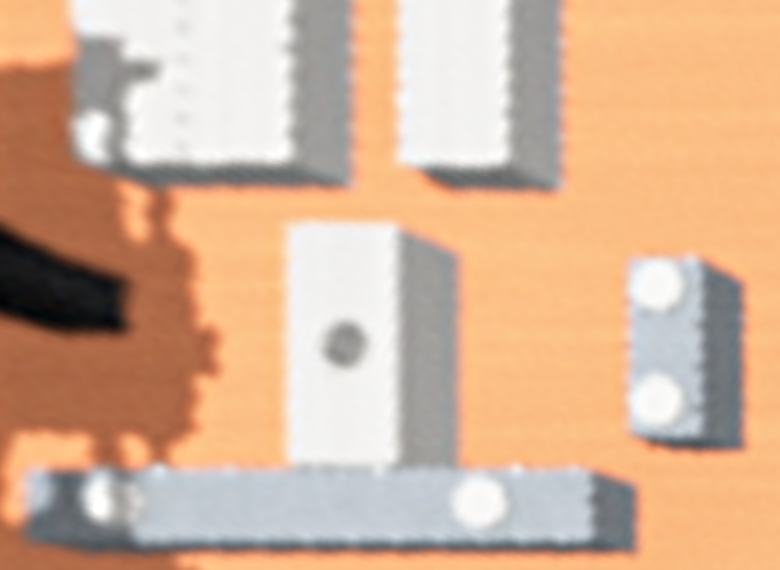

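View pics/both_e.png

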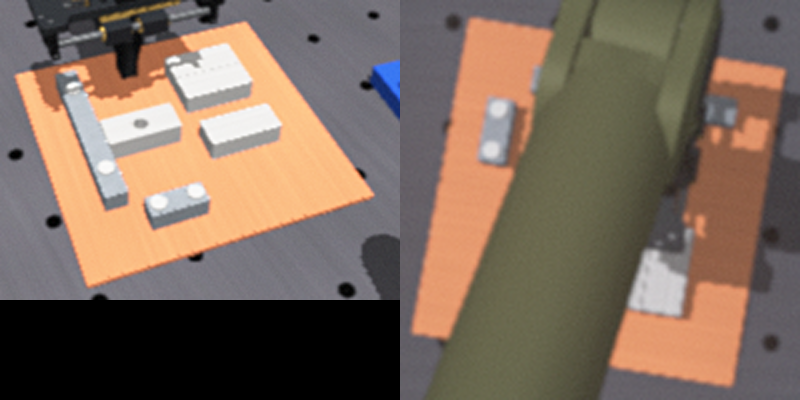

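Request:
servo_tool:
  commands: [0,0.5,25,0,0,0,0,0,24.5,0,0,0,4,0,0,0,0,0,4,0,0,0,0,0,4,0,0,0,0,0,3,0,0,0,0,0,0,0,0,0,0,0]

```text
time_s: 15.0
tool_pos: [0.6204, 0.015, 0.012]
tool_rot: [179.9, -0.1, 80.9]
force: [-0.7, 0.3, -0.7]
grip_width: 0.0002
```

```bash
python3 st.py
```

```text
t 15.0 px 44.41 py -40.38 z 12.04 rot [179.91  -0.06  80.86] Fx -0.72 Fy 0.23 Fz -0.72
```

Request:
servo_tool:
  commands: [1,0,0,0,0,0,1,0,0,0,0,0,1,0,0,0,0,0,1,0,0,0,0,0,1,0,0,0,0,0,1,0,0,0,0,0,1,0,0,0,0,0]

```text
time_s: 15.7
tool_pos: [0.6207, 0.0209, 0.0111]
tool_rot: [180.0, -0.0, 80.8]
force: [-0.5, -0.3, -0.4]
grip_width: 0.0004
```

```bash
python3 st.py
```

```text
t 15.7 px 43.77 py -34.53 z 11.05 rot [180.    -0.    80.78] Fx -0.42 Fy -0.38 Fz -0.39
```

Request:
servo_tool:
  commands: [1,0,0,0,0,0,1,0,0,0,0,0,1,0,0,0,0,0,1,0,0,0,0,0,1,0,0,0,0,0,1,0,0,0,0,0]

```text
time_s: 16.3
tool_pos: [0.6216, 0.0267, 0.0111]
tool_rot: [180.0, 0.0, 80.8]
force: [0.1, -2.1, -0.6]
grip_width: 0.0002
```

```bash
python3 st.py; python3 snap.py g
```

```text
t 16.3 px 43.76 py -28.65 z 11.07 rot [180.     0.    80.77] Fx 0.39 Fy -2.02 Fz -0.60
```

View pics/both_g.png

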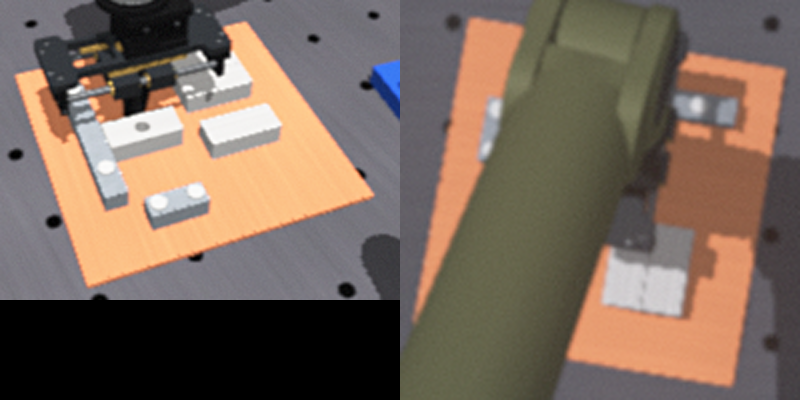

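Request:
servo_tool:
  commands: [2,0,0,0,0,0,3,0.1,0,0,0,0,4,0.1,0,0,0,0,4,0.1,0,0,0,0,4,0.1,0,0,0,0,4,0.1,0,0,0,0,4,0.1,0,0,0,0,4,0.1,0,0,0,0,3,0.1,0,0,0,0,2,0,0,0,0,0]

```text
time_s: 17.4
tool_pos: [0.6279, 0.0608, 0.011]
tool_rot: [-180.0, -0.0, 80.8]
force: [-1.0, -1.9, -0.6]
grip_width: 0.0003
```

```bash
python3 st.py; python3 snap.py i
```

```text
t 17.4 px 44.49 py 5.99 z 10.98 rot [-180.     -0.01   80.81] Fx -0.65 Fy -2.02 Fz -0.57
```

View pics/both_i.png

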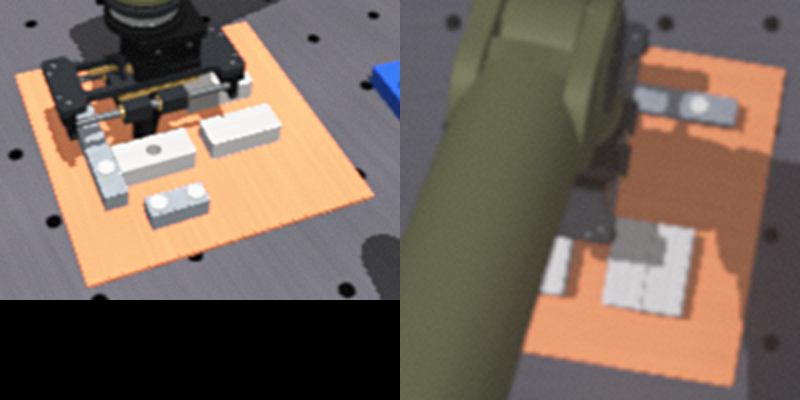

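Request:
servo_tool:
  commands: [3,0.1,0,0,0,0,4,0.1,0,0,0,0,4,0.1,0,0,0,0,4,0.1,0,0,0,0,4,0.1,0,0,0,0,3,0,0,0,0,0,2,0,0,0,0,0,1,0,0,0,0,0,1,0,0,0,0,0]

```text
time_s: 18.4
tool_pos: [0.6324, 0.0857, 0.0111]
tool_rot: [-180.0, 0.0, 80.8]
force: [-1.5, -2.9, 0.6]
grip_width: 0.0004
```

```bash
python3 st.py
```

```text
t 18.4 px 45.01 py 31.29 z 11.07 rot [-180.      0.01   80.77] Fx -0.99 Fy -3.07 Fz 0.61
```

Request:
servo_tool:
  commands: [1,0,0,0,0,0,1,0,0,0,0,0,1,0,0,0,0,0,1,0,0,0,0,0]

```text
time_s: 18.8
tool_pos: [0.6332, 0.0898, 0.0111]
tool_rot: [180.0, -0.0, 80.8]
force: [-1.1, -1.6, 0.3]
grip_width: 0.0006
```

```bash
python3 st.py; python3 snap.py j
```

```text
t 18.8 px 45.07 py 35.47 z 11.07 rot [180.    -0.01  80.77] Fx -0.84 Fy -1.80 Fz 0.27
```

View pics/both_j.png

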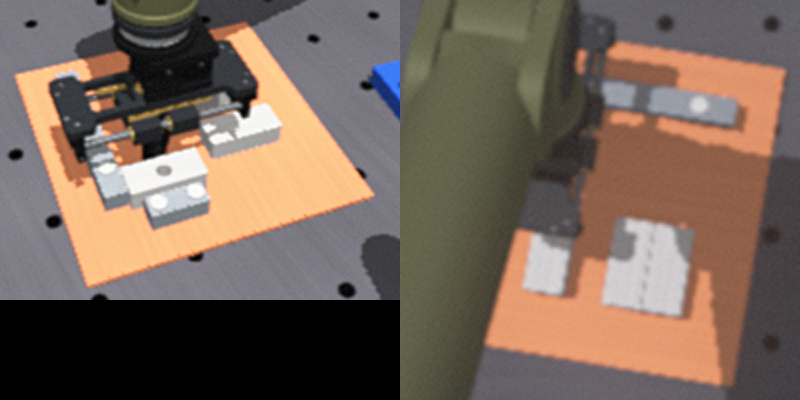

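Request:
servo_tool:
  commands: [1,0,0,0,0,0,1,0,0,0,0,0,1,0,0,0,0,0,1,0,0,0,0,0]

```text
time_s: 19.3
tool_pos: [0.6338, 0.0938, 0.0111]
tool_rot: [180.0, -0.0, 80.8]
force: [-1.2, -2.1, 0.1]
grip_width: 0.0004
```

Request:
servo_tool:
  commands: [0.5,0,0,0,0,0,0.5,0,0,0,0,0]

```text
time_s: 19.5
tool_pos: [0.634, 0.0947, 0.0111]
tool_rot: [180.0, 0.0, 80.8]
force: [-1.4, -2.7, 0.7]
grip_width: 0.0006
```

Request:
servo_tool:
  commands: [0.5,0,0,0,0,0,0.5,0,0,0,0,0]

```text
time_s: 19.7
tool_pos: [0.634, 0.0947, 0.0111]
tool_rot: [-180.0, 0.1, 80.8]
force: [-2.7, -4.3, 1.0]
grip_width: 0.0005
```

Request:
servo_tool:
  commands: [0.5,0,0,0,0,0,0.5,0,0,0,0,0]

```text
time_s: 19.9
tool_pos: [0.634, 0.0948, 0.0111]
tool_rot: [-180.0, 0.1, 80.7]
force: [-2.2, -6.7, 1.2]
grip_width: 0.0005
```

Request:
servo_tool:
  commands: [0.5,0,0,0,0,0,0.5,0,0,0,0,0]

```text
time_s: 20.1
tool_pos: [0.634, 0.0947, 0.0111]
tool_rot: [-180.0, 0.2, 80.7]
force: [-2.9, -7.5, 2.5]
grip_width: 0.0007
```

```bash
python3 st.py
```

```text
t 20.1 px 45.07 py 40.48 z 11.10 rot [-179.97    0.18   80.69] Fx -1.66 Fy -7.83 Fz 2.45
```

Request:
servo_tool:
  commands: [0.5,0,0,0,0,0,0.4,0,0,0,0,0]

```text
time_s: 20.3
tool_pos: [0.634, 0.0947, 0.0111]
tool_rot: [-180.0, 0.2, 80.7]
force: [-3.7, -8.5, 1.9]
grip_width: 0.0005
```

Request:
servo_tool:
  commands: [0,0,0,0,0,0,0,0,0,0,0,0,0,0,0,0,0,0]

```text
time_s: 20.6
tool_pos: [0.6339, 0.0947, 0.0111]
tool_rot: [-180.0, 0.2, 80.7]
force: [-3.2, -7.9, 2.0]
grip_width: 0.0007
```

```bash
python3 st.py; python3 snap.py k
python3 - <<'E'
from rect import *
p=cv2.imread("pics/scene_k.png")
cv2.imwrite("pics/kz.png",cv2.resize(p[240:330,225:325],None,fx=6,fy=6,interpolation=cv2.INTER_CUBIC))
E
```

```text
t 20.6 px 45.01 py 40.45 z 11.07 rot [-179.95    0.24   80.65] Fx -1.89 Fy -8.28 Fz 2.00
```

View pics/kz.png

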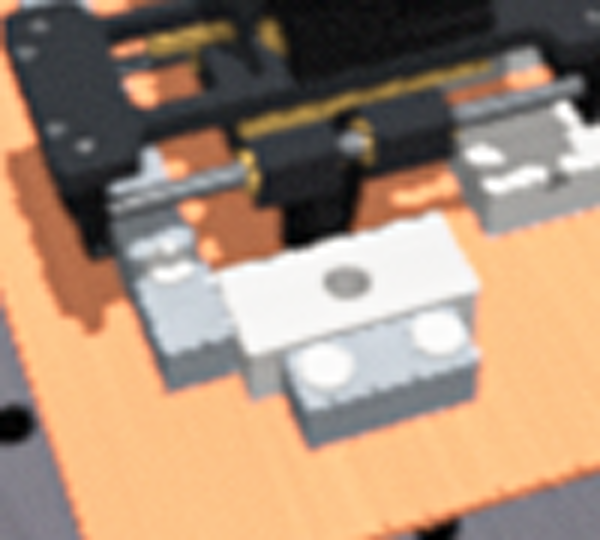

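Request:
servo_tool:
  commands: [0.5,0,0,0,0,0,0.4,0,0,0,0,0,0,0,0,0,0,0,0,0,0,0,0,0]

```text
time_s: 21.1
tool_pos: [0.634, 0.0948, 0.0111]
tool_rot: [-179.9, 0.3, 80.6]
force: [-3.4, -9.2, 2.5]
grip_width: 0.0002
```

```bash
python3 st.py
```

```text
t 21.1 px 45.04 py 40.51 z 11.09 rot [-179.95    0.29   80.62] Fx -1.86 Fy -9.65 Fz 2.52
```

Request:
servo_tool:
  commands: [-2,0,0,0,0,0,-2,0,0,0,0,0,-3,0,0,0,0,0,-5,0,0,0,0,0,-8,0,0,0,0,0,-8,0,0,0,0,0,0,0,-30,0,0,0,0,0,-40,0,0,0,0,0,-40,0,0,0]

```text
time_s: 22.0
tool_pos: [0.6297, 0.0709, 0.122]
tool_rot: [-180.0, 0.0, 80.7]
force: [0.1, -0.1, 0.0]
grip_width: 0.0006
```

Request:
servo_tool:
  commands: [-40,-20,-10,0,0,0,-40,-25,0,0,0,0,-40,-25,0,0,0,0,-40,-25,0,0,0,0,-40,-25,0,0,0,0,-20,-10,0,0,0,0,0,0,0,0,0,0]

```text
time_s: 22.7
tool_pos: [0.4644, -0.1279, 0.131]
tool_rot: [180.0, -0.2, 80.4]
force: [0.2, 0.4, 0.1]
grip_width: 0.0006
```

```bash
python3 st.py; python3 snap.py l
python3 - <<'E'
import rect; from rect import *
rect.Y0=np.radians(-9.23)
out=[]
for n in("scene","top"):
  for k in ("0","_l"):
    W=rect.warp(n,cv2.imread(f"pics/{n}{k}.png"),.031); out.append(cv2.resize(W,(390,290)))
cv2.imwrite("pics/cmp.png",np.vstack([np.hstack(out[:2]),np.hstack(out[2:])]))
E
```

```text
t 22.7 px -86.62 py -206.44 z 131.04 rot [179.99  -0.17  80.41] Fx 0.13 Fy 0.38 Fz 0.10
```

View pics/both_l.png

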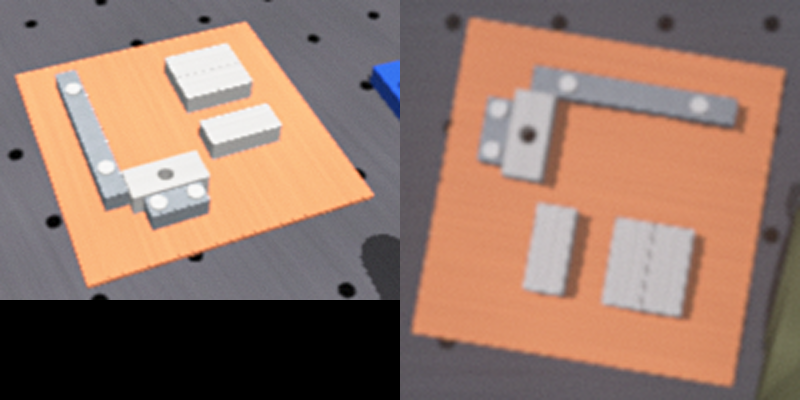

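View pics/cmp.png

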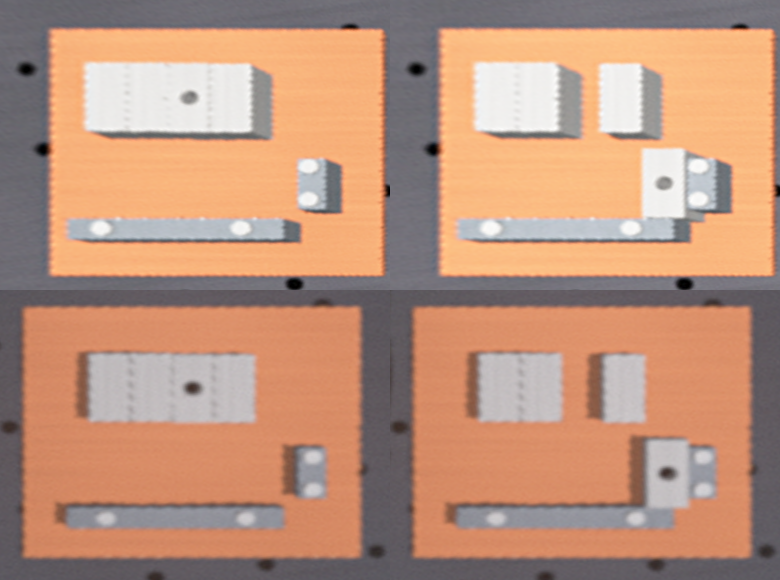

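Run:
```python
import rect; from rect import *
rect.Y0=np.radians(-9.23)
for n in("scene","top"):
  A=[cv2.cvtColor(rect.warp(n,cv2.imread(f"pics/{n}{k}.png"),.031),cv2.COLOR_BGR2GRAY).astype(np.float32) for k in("0","_l")]
  def sh(x0,x1,y0,y1):
    a,b=[I[int((x0+170)*2):int((x1+170)*2),int((y0+170)*2):int((y1+170)*2)] for I in A]
    best=[]
    w=cv2.findTransformECC(a,b,np.eye(2,3,dtype=np.float32),cv2.MOTION_EUCLIDEAN,(3,200,1e-6),None,5)[1]
    c=np.array([a.shape[1]/2,a.shape[0]/2,1]); d=(w@c-c[:2])/2
    return "dpy %.2f dpx %.2f rot %.2f"%(d[0],d[1],np.degrees(w[1,0]))
  s=-3 if n=="scene" else 0
  for nm,r in dict(pair=(-110,-2,-112+s,-25+s),single=(-110,-2,20+s,75+s),endstop=(75,120,-120+s,40)).items():
    try: print(n,nm,sh(*r))
    except Exception as e: print(n,nm,e)
  W=rect.warp(n,cv2.imread(f"pics/{n}_l.png"),.031); sat=W[...,2].astype(float)-W[...,0]
  for nm,a in dict(dy0=('y',(10,75),42+s,60+s),dx0=('x',(55,83),-8,15)).items(): print(n,nm,np.round(edge(sat,*a),2))
```

```text
scene pair dpy -0.10 dpx 0.04 rot -0.05
scene single dpy 0.16 dpx -0.18 rot -0.34
scene endstop dpy 0.02 dpx 0.02 rot -0.01
scene dy0 [49.49 -0.09  0.07 60.  ]
scene dx0 [-0.78 27.14  1.35 18.  ]
top pair dpy -0.01 dpx 0.00 rot -0.01
top single dpy 0.03 dpx 0.01 rot -0.00
top endstop dpy -0.06 dpx 0.00 rot -0.05
top dy0 [50.26  0.16  0.19 60.  ]
top dx0 [ 2.47  0.27  0.04 27.  ]
```

```bash
python3 -c "
from cell import env; print(env.sign_off())"
```

```text
the job is handed in; nothing more can be done
None
```

I pushed the drilled blank (second from the +y end) straight out of the row until it pressed against the end stop. I then pushed it along that stop with the gripper turned 90° until it pressed against the side stop, and backed clear. The job was handed in at about 23 s.

- **Press forces:** I held about 8 to 11 N at the wrist on the end stop, with a highest reading of about 12 N. On the side stop I held about 8 to 10 N. Part of that is friction of the blank on the plate, 2 to 3 N, so the stops themselves took a little less.
- **Final position:** both cameras show the blank against both stops, square to the plate within 0.2°. It looks flat on the plate, and the robot was touching nothing when I checked.
- **Other blanks:** in the top view the three plain blanks and the end stop had moved by less than 0.1 mm. The scene view agrees for two of them. For the single one on the +y side it gave about 0.2 mm and 0.3°, which I take as shadow and measuring noise.
- **Checks that disagreed:** the two cameras differed by up to 3 mm in absolute position along the plate's y. The side stop was felt about 1 to 3 mm earlier than the pictures suggested. I went by the force, and the picture confirmed contact. One scene-camera edge fit of the blank's near end failed, so I discarded it.

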